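# Push the cash tin home into the counter stop

## Task

Put the stall's cash tin back in its place: push it along the counter with the fingers until it sits snugly in the inner corner of the L-shaped steel stop, one long side flush against the stop's long rail and one end against its short leg. Only push it: do not pick it up or tip it. Leave the sauce bottle, the stack of foam trays, the drinking glass and the jar where they stand.

Things in the scene. Friction and masses are not known exactly. Their poses are not given: they have to be found in the camera images.
- tin: Closed yellow cash tin, flat upright sides, dark seam, coin slot in its flat lid, loose on the counter: 90 mm along its x, 140 mm along its y, 60 mm high, 0.3 to 0.65 kg. Too wide to grasp. Origin at the centre of its underside, z up. Its y axis starts within about 25 degrees of the stop's y axis.
- stop: Fixed L of bare steel bar, 25 mm high, 12 mm thick. Origin at the inner corner, at counter height; z up. Long rail: inner face in the plane x = 0, running 340 mm from the corner along -y. Short leg: inner face in the plane y = 0, running 105 mm from the corner along -x. The tin starts clear of both, on the -x, -y side. Home for the tin's centre: x = -45, y = -70 mm.
- sauce: Bystander: white squeeze bottle with red cap and pointed nozzle, 56 mm across, 156 mm high, loose, right of the work. Origin at the centre of its underside.
- trays: Bystander: stack of white foam trays, one solid block, 100 x 130 x 70 mm high, loose, to the left of the short leg. Origin at the centre of its underside.
- glass: Bystander: empty drinking glass, 66 mm across, 85 mm high, loose, left of the work. Origin at the centre of its underside.
- jar: Bystander: amber glass jar with steel cap, 56 mm across, 85 mm high, loose, right of the work. Origin at the centre of its underside.

How it is judged:
By the outcome, as a careful person would: the job done as asked, in the order asked, and still so for the second after the job is handed in, with the robot touching nothing.
It also fails if it takes over 56 s, if anything falls off the work surface, if the arm or the gripper's body presses on something with over 40 N, if the wrist force passes 120 N, or if a joint passes its speed limit or range.

## Robot

A 6-joint arm with a two-finger parallel gripper is mounted at the origin on the work surface. World frame = base frame: x ahead of the robot, y to its left, z up, the work surface at z = 0. Lengths are in mm, angles in rad, forces in N, time in s.
With the tool pointing down it reaches from about 375 to 925 mm from the base axis. Payload 5.7 kg.
Tool frame: the origin (TCP) lies at the very end of the fingers, on their centre line; the grasp point (between the pads) lies 19 mm behind it; z points along the fingers, y is the direction in which the jaws open and shut (so a half turn about z gives the same grasp; the last joint's range is limited). The gripper opens to 85 mm and grips with 20 to 120 N. Pads are 22 mm wide; open, the fingers measure 114 mm over their backs; the gripper's body (76 mm by 85 mm) begins 54 mm behind the grasp point. The pads swing forward as they close: fully open they stand 13 mm farther back than shut.
Start: joints at [1.153, 0.359, 1.51, -0, 1.272, -0.115], TCP at [178.909, 572.673, 231.267] pointing down, gripper open.
Joint ranges: [-2.97, 2.97], [-1.01, 2.36], [0.21, 2.38], [-0.96, 4.11], [0.2, 2.71], [-2.98, 2.98]. Speed limits (rad/s): [2.39, 2.39, 3.14, 3.14, 3.14, 3.14].

## Interface

Orientations are given as [roll, pitch, yaw] about the fixed x, y, z axes, in that order (R = Rz(yaw) Ry(pitch) Rx(roll)).
In Python, from bench import ctrl, vision, job_done gives the robot as it stands.
- The arm moves only by the tool jog_arm, never from a script. Its argument "moves" is a list of rows, each a list of 5 numbers: the closure, from 0 (fully open) to 1 (shut), then the shift along the tool's x, y, z in mm, then the turn about the tool's z in degrees. In form: [[claw, x, y, z, twist], ...]. A call has 1 to 5 rows; each row shifts and turns the commanded pose from where the row before left it, along the tool's axes as they then stand; what a row does not reach is not made up. A row lasts 1/12 s, in which the tool goes at most 41.7 mm and 7.16 degrees, less where a joint would pass 70% of its speed; a pose out of reach is approached as far as the arm can. A call is refused whole if a number of a shift passes 41.7 or a number of a turn 7.16, either way. A call with a gripper value outside its range is refused whole. The fingers move at their own pace and stop on an object; "squeeze" is the grip in N (left out, the last holds). Time passes only in rows, so rows that do not move let the fingers close. It gives the time, the measured TCP pose, the force and the opening at its end, in the units of the state.
- ctrl.state(): the state, without advancing time (a new reading comes with each control period).
- vision.camera(name): name is "scene" or "top" or "wrist"; returns a dict with "pixels" (480x640x3 uint8, blue, green, red), "depth" (480x640 float32, mm along the optical axis (not along the pixel's ray), 0 where there is no reading), "vertical_fov" (degrees; the focal length in pixels is half the picture's height over the tangent of half this angle, whatever the lens; pixels are square), "cx", "cy" (the principal point, pixels), "origin" and "rotation" of the camera in the world. Camera axes: x right, y down, z forward; pixel columns grow to the right and rows downward; lengths in mm; the calibration is good to about 2 mm. A picture is of the moment at which its call begins.
- job_done(): hands the job in, once; it reports no verdict.
The state is a dict: "clock": time; "q": joint angles; "dq": joint speeds; "joint_efforts": joint torques, N m; "eef_pos": TCP position; "eef_rot": TCP orientation; "force": force on the tool from outside, world axes, zero at the start; "ft_torque": the same for the moment, N m; "width": finger opening in mm.
Only numpy, scipy, OpenCV 4.12 (cv2) and the standard library are available. Lean on these libraries where they do the work, as an engineer would, in place of code of your own. Each camera call takes 0.05 s, during which the arm holds its last target.

## Working session

There is one attempt and no reset: what is moved stays moved. The work goes in short steps, Python scripts to look and compute and a tool call to move; the robot and the scene stay as the last step left them, time stands still between calls to the robot, and variables do not carry over. Pictures are saved under pics/ and viewed, and the job is handed in when it is done.

Besides the shell and the picture viewer there is one more tool, called by a JSON object that holds its "name" and its "arguments", one argument or row to a line. jog_arm: Moves the arm, as the interface text tells. Its arguments: {"type":"object","properties":{"moves":{"type":"array"},"squeeze":{"type":"number"}},"required":["moves"]}

```bash
mkdir -p pics; cat > h.py <<'E'
import numpy as np, cv2
from bench import ctrl, vision
def cam(n,save=None):
    c=vision.camera(n)
    if save: cv2.imwrite('pics/'+save,c['pixels'])
    return c
def ray(c,u,v):
    f=240/np.tan(np.radians(c['vertical_fov'])/2)
    R=np.array(c['rotation']);
    if R.shape!=(3,3):
        from scipy.spatial.transform import Rotation as Q; R=Q.from_euler('xyz',R).as_matrix()
    return np.array(c['origin'],float), R@np.array([(u-c['cx'])/f,(v-c['cy'])/f,1])
def onz(c,u,v,z):
    o,d=ray(c,u,v); return o+d*(z-o[2])/d[2]
def dep(c,u,v):
    o,d=ray(c,u,v); return o+d*c['depth'][int(round(v)),int(round(u))]
E
python3 - <<'E'
from h import *
for n in('top','scene','wrist'):
    c=cam(n,n+'0.png'); print(n,c['origin'],np.round(c['rotation'],3).tolist(),c['vertical_fov'],c['cx'],c['cy'])
print(ctrl.state())
E
```

```text
top [439.4152194  -26.00943911 913.70517843] [-3.052, -0.011, -1.55] 52.56041036540649 317.81960863184 232.6776679254259
scene [1526.88506304  -32.42713834  948.23747603] [-2.3, 0.008, 1.548] 43.38843612587067 313.39844537804447 230.5385872934971
wrist [110.53003412 594.57004251 373.00027124] [2.853, 0.002, 1.268] 59.05488856764605 316.41191507223374 237.6925886434928
{'clock': 0.15, 'q': array([ 1.15289135e+00,  3.59357132e-01,  1.51118743e+00, -1.11144707e-05,
        1.27248065e+00, -1.15100593e-01]), 'dq': array([-0.00067721, -0.00279381, -0.00207481,  0.00078017,  0.00109671,
        0.00020946]), 'joint_efforts': array([ 5.93808400e-04, -5.28027070e+01, -2.78931302e+01, -1.18948224e-04,
        8.11431004e-03,  8.40671362e-06]), 'eef_pos': array([178.71835063, 572.22136386, 230.63483828]), 'eef_rot': array([-3.14016835e+00, -1.53975835e-04,  2.83879143e+00]), 'force': array([ 0.70934867, -0.15307709, -0.45298043]), 'ft_torque': array([ 0.05854535, -0.00068481, -0.00444197]), 'width': 85.52548397026536}
```

View pics/top0.png

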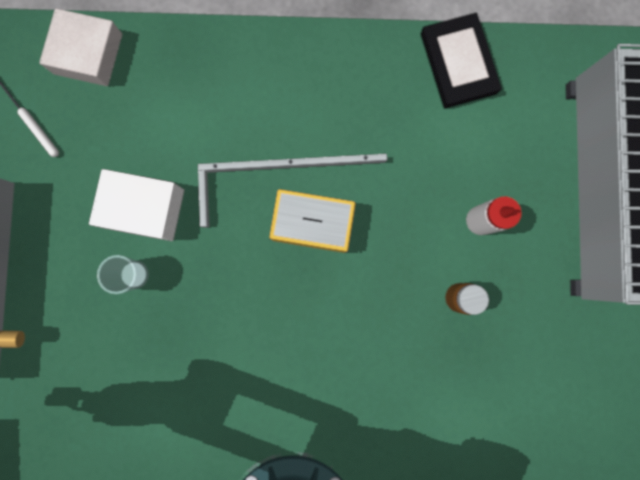

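View pics/scene0.png

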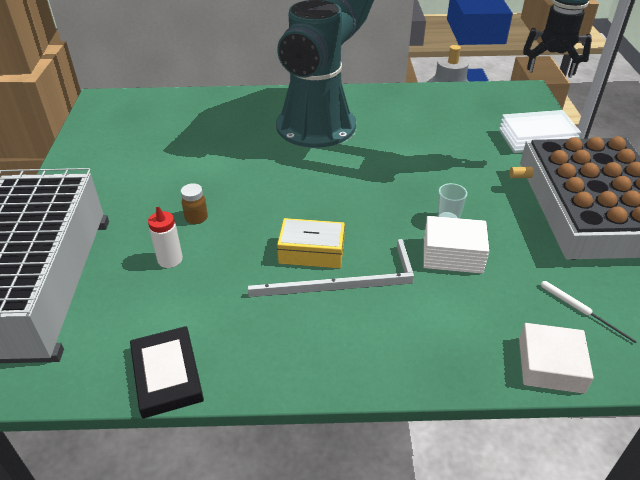

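The top view shows the stop's corner near (205,168), with its rail running to (387,157) and its leg down to (204,226). The tin's lid is centred near (313,220). The sauce bottle (490,215) and jar (468,298) are on the right; the trays (137,205) and glass (120,273) on the left.

```bash
cat >> h.py <<'E'
def lid(c):
    hsv=cv2.cvtColor(c['pixels'],cv2.COLOR_BGR2HSV)
    m=cv2.inRange(hsv,(15,110,90),(35,255,255))
    n,l,s,_=cv2.connectedComponentsWithStats(m)
    k=[i for i in range(1,n) if s[i][4]>100]
    return m,l,s,k
def tinpose(c,z=60):
    # points of yellow mask hull; those whose depth-projected height is near the lid
    m,l,s,k=lid(c)
    k=max(k,key=lambda i:s[i][2]*s[i][3])
    P=[]
    for v,u in zip(*np.where(l==k)):
        if c['depth'][v,u]>0 and abs(dep(c,u,v)[2]-z)<8: P.append(onz(c,u,v,z)[:2])
    return np.array(P,np.float32)
def stoppts(c):
    g=c['pixels'].astype(int)
E
python3 - <<'E'
from h import *
c=cam('top')
P=tinpose(c); print(len(P)); r=cv2.minAreaRect(P); print('tin',r, cv2.boxPoints(r).round(1).tolist())
s=cam('scene'); P=tinpose(s); print(len(P)); print('tin scene',cv2.minAreaRect(P))
for u,v in((313,205),(300,240),(250,165),(350,158),(204,200),(250,200),(137,205),(504,212),(472,298)): print(u,v,dep(c,u,v).round(1))
cv2.imwrite('pics/z.png',cv2.resize(c['pixels'][145:265,190:400],None,fx=3.8,fy=3.8,interpolation=cv2.INTER_CUBIC))
E
```

```text
796
tin ((539.3146362304688, -22.689544677734375), (139.29061889648438, 90.08941650390625), 81.77413177490234) [[484.79998779296875, -85.19999694824219], [573.9000244140625, -98.0999984741211], [593.9000244140625, 39.79999923706055], [504.70001220703125, 52.70000076293945]]
513
tin scene ((546.256591796875, -21.776016235351562), (139.77835083007812, 99.05300903320312), 81.95246887207031)
313 205 [565.4 -24.2  60.7]
300 240 [502.8  -2.7  60.9]
250 165 [642.6  94.2  26.6]
350 158 [660.5 -91.1  25.4]
204 200 [575.4 176.8  24.9]
250 200 [5.812e+02 9.550e+01 1.000e-01]
137 205 [556.8 282.   72. ]
504 212 [ 550.  -334.2  135.3]
472 298 [ 408.6 -298.2   83.1]
```

View pics/z.png

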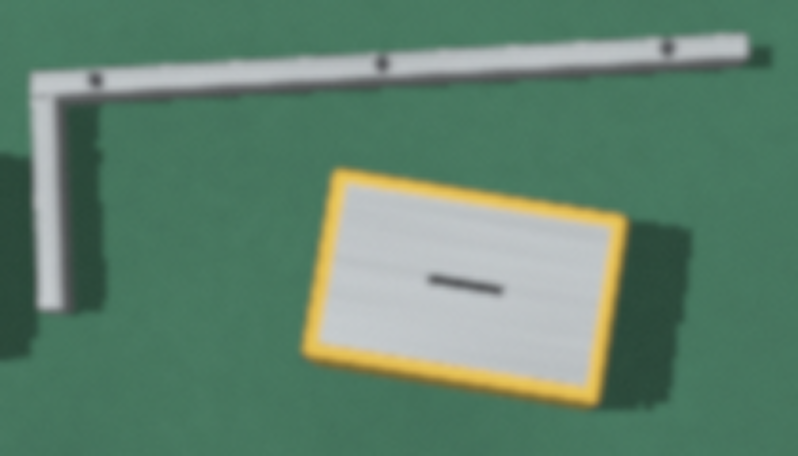

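```bash
cat >> h.py <<'E'
def stop(c):
    # grey bar pixels, rail and leg, projected on z=25
    hsv=cv2.cvtColor(c['pixels'],cv2.COLOR_BGR2HSV)
    m=cv2.inRange(hsv,(0,0,120),(180,55,255))
    P=[]
    for v in range(145,240):
        for u in range(190,400):
            if m[v,u]:
                p=onz(c,u,v,25); 
                if abs(dep(c,u,v)[2]-25)<6:P.append(p[:2])
    return np.array(P)
E
python3 - <<'E'
from h import *
c=cam('top'); P=stop(c); print(len(P))
rail=P[(P[:,0]>625)&(P[:,1]<150)]; leg=P[(P[:,0]<625)&(P[:,1]>140)]
vx,vy,x0,y0=cv2.fitLine(rail.astype(np.float32),cv2.DIST_L2,0,.01,.01).ravel(); a=np.array([vx,vy])*np.sign(vy)
n=np.array([a[1],-a[0]])
d=rail@n; print('rail dir',a,'yaw',np.degrees(np.arctan2(-a[0],a[1])),'mid',d.mean(),d.min(),d.max(),(rail@a).min())
vx,vy,x1,y1=cv2.fitLine(leg.astype(np.float32),cv2.DIST_L2,0,.01,.01).ravel()
print('leg dir',vx,vy,'along a mid',(leg@a).mean(),(leg@a).min(),(leg@a).max(),'min x',(leg@n).min(),(P@a).max())
X0=np.array([x0,y0])@n-6; Y0=np.array([x1,y1])@a-6
print('corner',X0*n+Y0*a,'rail len',Y0-(rail@a).min())
q=np.array([539.3,-22.7]); print('tin in stop',q@n-X0,q@a-Y0)
for p in [[484.8,-85.2],[573.9,-98.1],[593.9,39.8],[504.7,52.7]]: print(np.round([np.dot(p,n)-X0,np.dot(p,a)-Y0],1))
E
```

```text
1648
rail dir [-0.07953836  0.99683183] yaw 4.562031 mid 650.2363223555125 643.4803448468356 656.7137351918932 -210.86213844650698
leg dir 0.9964765 0.08387278 along a mid 134.02378204114086 127.6637567037546 140.2683944242537 min x 539.4314341284643 140.2683944242537
corner [632.01245 178.85968] rail len 338.8859268986554
tin in stop -108.45044065564878 -193.54690876752136
[-167.7 -251.5]
[ -80.  -271.5]
[ -49.1 -135.6]
[-136.9 -115.6]
```

```bash
cat >> h.py <<'E'
from scipy.spatial.transform import Rotation as Q
C=np.array([632.0,178.9]); A=np.radians(4.56)
n=np.array([np.cos(A),np.sin(A)]); a=np.array([-np.sin(A),np.cos(A)])
def s2w(X,Y): return C+X*n+Y*a
def w2s(p): d=np.asarray(p)[:2]-C; return np.array([d@n,d@a])
def plan(X,Y,Z,yaw):
    s=ctrl.state(); R=Q.from_euler('xyz',s['eef_rot'])
    y0=np.degrees(s['eef_rot'][2]); tw=-((yaw-y0+180)%360-180)
    R2=R*Q.from_euler('z',tw,degrees=True)
    d=np.r_[s2w(X,Y),Z]-s['eef_pos']
    print('t',s['clock'],'stop',w2s(s['eef_pos']).round(1),'z',s['eef_pos'][2].round(1),'yaw',y0.round(2),'twist',tw.round(2),'shift after twist',R2.inv().apply(d).round(1),'before',R.inv().apply(d).round(1),'F',s['force'].round(1),'q',s['q'].round(2))
E
python3 -c "
from h import *
plan(-200,-188,150,184.56)"
```

```text
t 0.3 stop [-420.5  428.4] z 231.0 yaw 162.65 twist -21.91 shift after twist [-220.5 -616.3   81.3] before [-434.5 -489.5   81.3] F [ 0.3  0.2 -0.4] q [ 1.15  0.36  1.51  0.    1.27 -0.12]
```

{"name": "jog_arm", "arguments": {
  "moves": [
    [0,0,0,0,-7],
    [0,0,0,0,-7],
    [0,0,0,0,-7],
    [0,0,0,0,-0.9]
  ]
}}

```text
clock: 0.63
eef_pos: [178.9, 572.6, 231.2]
eef_rot: [-3.141, -0.0, -3.058]
force: [-0.5, -0.7, 0.4]
width: 85.7
```

```bash
python3 -c "
from h import *
plan(-200,-188,150,184.56)"
```

```text
t 0.6333 stop [-420.4  428.5] z 231.2 yaw -175.19 twist 0.25 shift after twist [-220.4 -616.5   81.3] before [-217.6 -617.4   81.3] F [-0.5 -0.7  0.4] q [ 1.15  0.36  1.51 -0.    1.27 -0.5 ]
```

{"name": "jog_arm", "arguments": {
  "moves": [
    [0,-12,-34,0,0],
    [0,-12,-34,0,0],
    [0,-12,-34,0,0],
    [0,-12,-34,0,0],
    [0,-12,-34,0,0]
  ]
}}

```text
clock: 1.05
eef_pos: [252.5, 406.5, 231.3]
eef_rot: [-3.142, 0.0, -3.065]
force: [2.1, -0.9, -0.0]
width: 85.3
```

{"name": "jog_arm", "arguments": {
  "moves": [
    [0,-12,-34,0,0],
    [0,-12,-34,0,0],
    [0,-12,-34,0,0],
    [0,-12,-34,0,0],
    [0,-12,-34,0,0]
  ]
}}

```text
clock: 1.47
eef_pos: [325.9, 241.7, 231.5]
eef_rot: [3.141, 0.001, -3.065]
force: [0.4, -0.4, -0.1]
width: 85.0
```

{"name": "jog_arm", "arguments": {
  "moves": [
    [0,-12,-34,0,0],
    [0,-12,-34,0,0],
    [0,-12,-34,0,0],
    [0,-12,-34,0,0],
    [0,-12,-34,0,0]
  ]
}}

```text
clock: 1.88
eef_pos: [399.2, 76.8, 231.6]
eef_rot: [-3.142, 0.001, -3.066]
force: [0.4, 0.6, -0.7]
width: 85.2
```

```bash
python3 -c "
from h import *
plan(-200,-188,4,184.56)"
```

```text
t 1.8833 stop [-240.2  -83.3] z 231.6 yaw -175.65 twist -0.21 shift after twist [ -40.  -104.7  227.6] before [ -40.4 -104.6  227.6] F [ 0.4  0.6 -0.7] q [ 0.02  0.07  1.9  -0.    1.17 -1.63]
```

{"name": "jog_arm", "arguments": {
  "moves": [
    [0,-14,-35,0,0],
    [0,-13,-35,0,0],
    [0,-13,-35,0,0],
    [0,0,0,40,0],
    [0,0,0,40,0]
  ]
}}

```text
clock: 2.3
eef_pos: [451.4, -25.9, 152.6]
eef_rot: [-3.139, 0.008, -3.069]
force: [-0.9, 0.4, -2.1]
width: 85.0
```

{"name": "jog_arm", "arguments": {
  "moves": [
    [0,0,0,40,0],
    [0,0,0,40,0],
    [0,0,0,20,0],
    [0,0,0,0,0]
  ]
}}

```text
clock: 2.63
eef_pos: [443.7, -22.4, 47.7]
eef_rot: [3.139, -0.008, -3.066]
force: [-0.7, 0.1, -0.4]
width: 85.4
```

```bash
python3 -c "
from h import *
plan(-200,-188,4,184.56)
c=cam('top','t1.png');cam('scene','s1.png')
"
```

```text
t 2.6333 stop [-203.7 -185.7] z 47.7 yaw -175.64 twist -0.2 shift after twist [-4.1 -2.4 43.7] before [-4.1 -2.3 43.7] F [-0.7  0.1 -0.4] q [-0.21  0.42  2.02 -0.    0.71 -1.85]
```

View pics/s1.png

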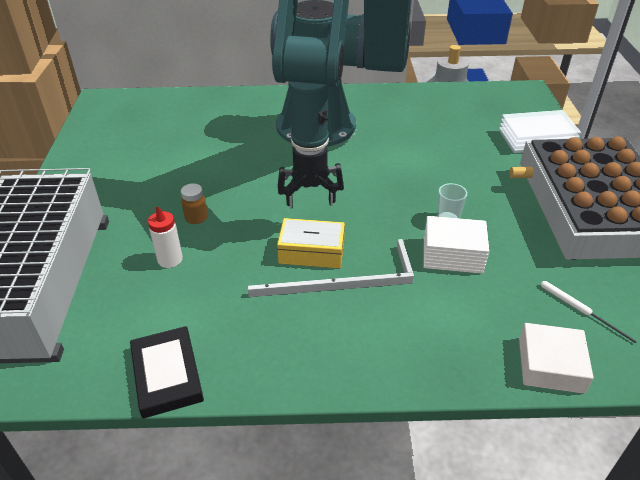

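View pics/t1.png

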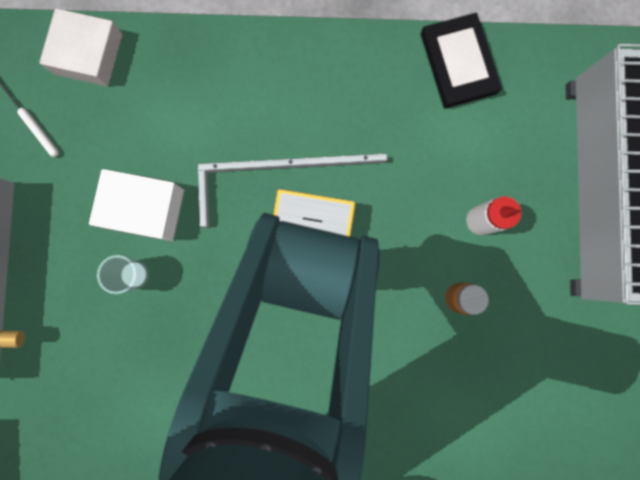

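The gripper stands behind the tin (fingers about (285,190) to (340,190) in the scene view), and nothing has been disturbed. I'll go down now.

{"name": "jog_arm", "arguments": {
  "moves": [
    [0,0,0,20,0],
    [0,0,0,15,0],
    [0,0,0,8,0],
    [0,0,0,0,0],
    [0,0,0,0,0]
  ]
}}

```text
clock: 3.15
eef_pos: [447.9, -23.1, 9.4]
eef_rot: [-3.141, 0.001, -3.063]
force: [-0.5, 0.5, 0.3]
width: 85.2
```

```bash
python3 -c "
from h import *
plan(-107,-188,4,184.56)
"
```

```text
t 3.15 stop [-199.6 -186.7] z 9.4 yaw -175.47 twist -0.03 shift after twist [-92.6  -1.3   5.5] before [-92.6  -1.3   5.5] F [-0.5  0.5  0.3] q [-0.21  0.5   2.05 -0.    0.6  -1.86]
```

{"name": "jog_arm", "arguments": {
  "moves": [
    [0,0,0,5,0],
    [0,-7,0,0,0],
    [0,-7,0,0,0],
    [0,-5,0,0,0],
    [0,-5,0,0,0]
  ]
}}

```text
clock: 3.57
eef_pos: [472.0, -21.1, 3.6]
eef_rot: [-3.141, 0.001, -3.062]
force: [-1.8, -1.1, -0.6]
width: 85.1
```

{"name": "jog_arm", "arguments": {
  "moves": [
    [0,-5,0,0,0],
    [0,-5,0,0,0],
    [0,-5,0,0,0],
    [0,-5,0,0,0],
    [0,-5,0,0,0]
  ]
}}

```text
clock: 3.98
eef_pos: [496.1, -19.0, 3.2]
eef_rot: [-3.142, -0.001, -3.062]
force: [-2.3, -1.1, -0.7]
width: 85.2
```

```bash
python3 -c "
from h import *
plan(-107,-188,4,184.56)
cam('top','t2.png');cam('scene','s2.png')
"
```

```text
t 3.9833 stop [-151.2 -186.5] z 3.2 yaw -175.45 twist -0.01 shift after twist [-44.2  -1.5  -0.8] before [-44.2  -1.5  -0.8] F [-2.3 -1.1 -0.7] q [-0.18  0.55  1.94 -0.    0.65 -1.83]
```

View pics/s2.png

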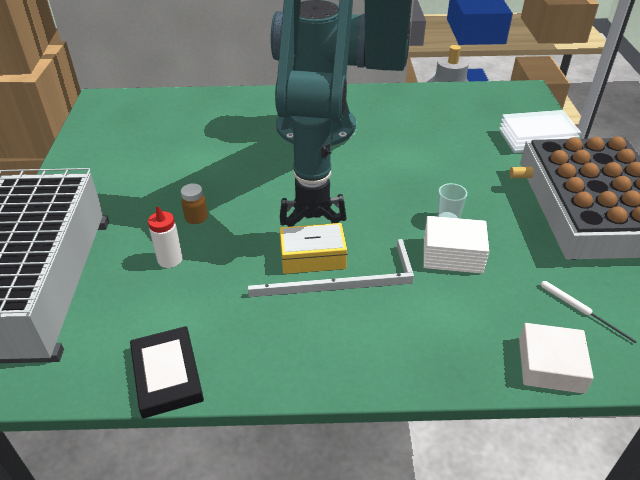

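The tin (about (313,247)) has swung parallel to the rail against both fingers, so I'll continue.

{"name": "jog_arm", "arguments": {
  "moves": [
    [0,-6,0,0,0],
    [0,-6,0,0,0],
    [0,-6,0,0,0],
    [0,-6,0,0,0],
    [0,-6,0,0,0]
  ]
}}

```text
clock: 4.5
eef_pos: [526.5, -16.6, 3.2]
eef_rot: [-3.141, 0.0, -3.062]
force: [-2.1, -0.3, -0.5]
width: 85.5
```

```bash
cat >> h.py <<'E'
def tinscene(c):
    P=tinpose(c); r=cv2.minAreaRect(P); b=cv2.boxPoints(r); print('rect',r); print(np.array([w2s(p) for p in b]).round(1).tolist())
E
python3 -c "
from h import *
plan(-107,-188,4,184.56)
cam('top','t3.png');c=cam('scene','s3.png');tinscene(c)
"
```

```text
t 4.5 stop [-120.8 -186.5] z 3.2 yaw -175.45 twist -0.01 shift after twist [-13.8  -1.5  -0.8] before [-13.8  -1.5  -0.8] F [-2.1 -0.3 -0.5] q [-0.16  0.57  1.87 -0.    0.7  -1.81]
rect ((593.4994506835938, -17.048202514648438), (100.06378936767578, 139.449462890625), 4.5995097160339355)
[[-104.0, -122.6], [-103.9, -262.0], [-3.9, -262.0], [-4.0, -122.5]]
```

View pics/t3.png

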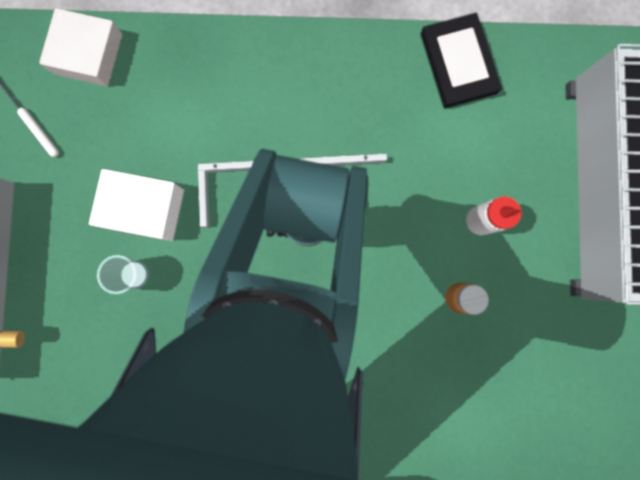

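{"name": "jog_arm", "arguments": {
  "moves": [
    [0,-4,0,0,0],
    [0,-4,0,0,0],
    [0,-3,0,0,0],
    [0,0,0,0,0]
  ]
}}

```text
clock: 4.93
eef_pos: [537.7, -15.8, 3.4]
eef_rot: [-3.141, 0.001, -3.062]
force: [-0.8, -0.1, -0.3]
width: 85.5
```

```bash
python3 -c "
from h import *
plan(-107,-188,4,184.56)
c=cam('scene','s4.png');tinscene(c)
cv2.imwrite('pics/s4z.png',cv2.resize(c['pixels'][190:310,230:430],None,fx=4,fy=4,interpolation=cv2.INTER_CUBIC))
"
```

```text
t 4.9333 stop [-109.5 -186.6] z 3.4 yaw -175.45 twist -0.01 shift after twist [-2.5 -1.4 -0.6] before [-2.5 -1.4 -0.6] F [-0.8 -0.1 -0.3] q [-0.16  0.58  1.85 -0.    0.71 -1.81]
rect ((603.0093383789062, -16.24799346923828), (99.95802307128906, 139.4010467529297), 4.41581916809082)
[[-94.2, -122.4], [-94.6, -261.8], [5.4, -262.1], [5.7, -122.7]]
```

View pics/s4z.png

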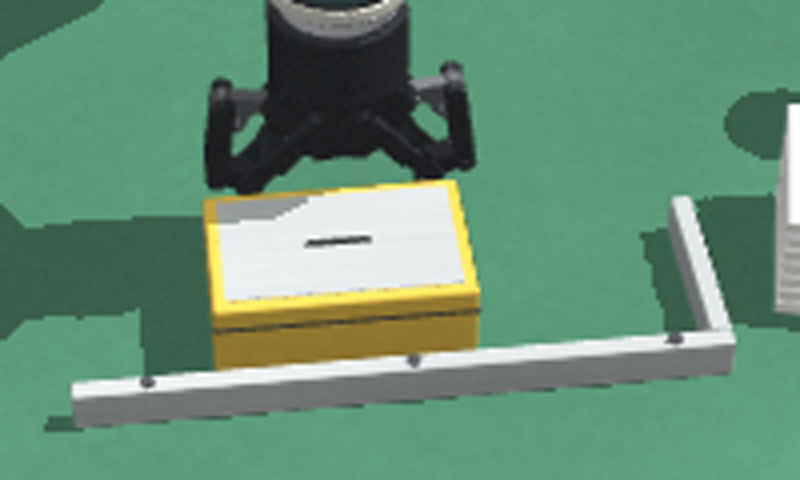

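{"name": "jog_arm", "arguments": {
  "moves": [
    [0,10,0,0,0],
    [0,15,0,-10,0],
    [0,0,0,-41,0],
    [0,0,0,-41,0],
    [0.5,0,0,-41,0]
  ]
}}

```text
clock: 5.4
eef_pos: [510.1, -17.7, 137.3]
eef_rot: [3.141, -0.002, -3.062]
force: [0.4, -0.2, 0.7]
width: 75.2
```

{"name": "jog_arm", "arguments": {
  "moves": [
    [0.5,0,0,0,7],
    [0.5,0,0,0,7],
    [0.5,0,0,0,7],
    [0.5,0,0,0,7],
    [0.5,0,0,0,7]
  ]
}}

```text
clock: 5.82
eef_pos: [511.3, -17.8, 136.5]
eef_rot: [3.141, 0.001, 2.604]
force: [-0.4, -1.0, 0.9]
width: 43.0
```

{"name": "jog_arm", "arguments": {
  "moves": [
    [0.5,0,0,0,7],
    [0.5,0,0,0,7],
    [0.5,0,0,0,7],
    [0.5,0,0,0,7],
    [0.5,0,0,0,7]
  ]
}}

```text
clock: 6.23
eef_pos: [511.3, -17.8, 136.3]
eef_rot: [3.141, 0.0, 1.993]
force: [-0.1, -0.1, -0.3]
width: 43.0
```

{"name": "jog_arm", "arguments": {
  "moves": [
    [0.5,0,0,0,7],
    [0.5,0,0,0,7],
    [0.5,0,0,0,6],
    [0.5,0,0,0,0]
  ]
}}

```text
clock: 6.57
eef_pos: [511.3, -17.8, 136.3]
eef_rot: [3.141, 0.0, 1.647]
force: [0.5, -0.2, 0.2]
width: 43.0
```

```bash
python3 -c "
from h import *
plan(-52,-300,60,94.56); print(ctrl.state()['width'])
c=cam('scene','s5.png');tinscene(c)
"
```

```text
t 6.5667 stop [-136.  -186.5] z 136.3 yaw 94.34 twist -0.22 shift after twist [-113.5   84.    76.3] before [-113.2   84.4   76.3] F [ 0.5 -0.2  0.2] q [-0.17  0.35  1.81 -0.    0.99 -0.25]
42.96460028964369
rect ((602.2286376953125, -16.372879028320312), (97.8459701538086, 139.48318481445312), 4.730734825134277)
[[-94.3, -122.7], [-93.9, -262.2], [3.9, -261.9], [3.5, -122.4]]
```

{"name": "jog_arm", "arguments": {
  "moves": [
    [0.5,-28,21,0,0],
    [0.5,-28,21,0,0],
    [0.5,-28,21,0,0],
    [0.5,-29,21,0,0],
    [0.5,0,0,0,0]
  ]
}}

```text
clock: 7.03
eef_pos: [610.0, -129.4, 137.0]
eef_rot: [3.135, 0.005, 1.652]
force: [1.8, -0.5, 0.1]
width: 42.9
```

{"name": "jog_arm", "arguments": {
  "moves": [
    [0.5,0,0,40,0],
    [0.5,0,0,30,0],
    [0.5,0,0,0,0],
    [0.5,0,0,0,0]
  ]
}}

```text
clock: 7.37
eef_pos: [602.5, -123.2, 64.9]
eef_rot: [-3.137, -0.002, 1.652]
force: [0.3, -0.8, 0.7]
width: 43.1
```

```bash
python3 -c "
from h import *
plan(-52,-300,6,94.56); print(ctrl.state()['width'])
c=cam('scene','s6.png');tinscene(c);cam('top','t6.png')
cv2.imwrite('pics/s6z.png',cv2.resize(c['pixels'][170:310,200:430],None,fx=3.4,fy=3.4,interpolation=cv2.INTER_CUBIC))
"
```

```text
t 7.3667 stop [ -53.5 -298.8] z 64.9 yaw 94.67 twist 0.11 shift after twist [-1.3  1.7 58.9] before [-1.3  1.7 58.9] F [ 0.3 -0.8  0.7] q [-0.31  0.56  1.63 -0.    0.95 -0.4 ]
43.114125385123764
rect ((602.617919921875, -16.340660095214844), (98.627197265625, 139.48318481445312), 4.730734825134277)
[[-94.3, -122.7], [-93.9, -262.2], [4.7, -261.9], [4.3, -122.4]]
```

View pics/s6z.png

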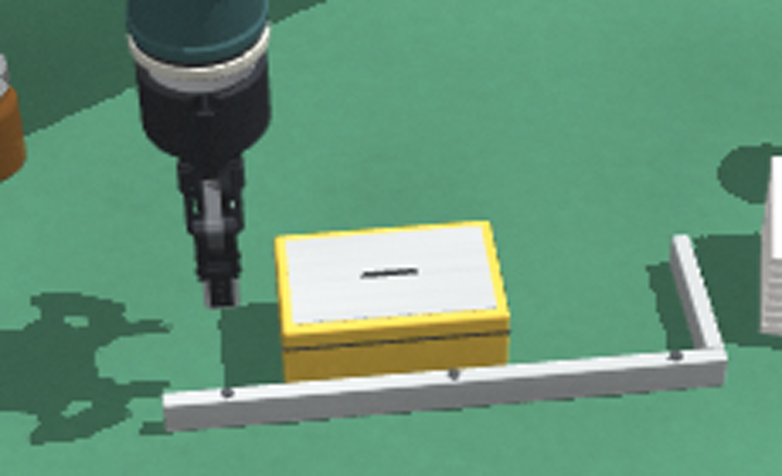

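View pics/t6.png

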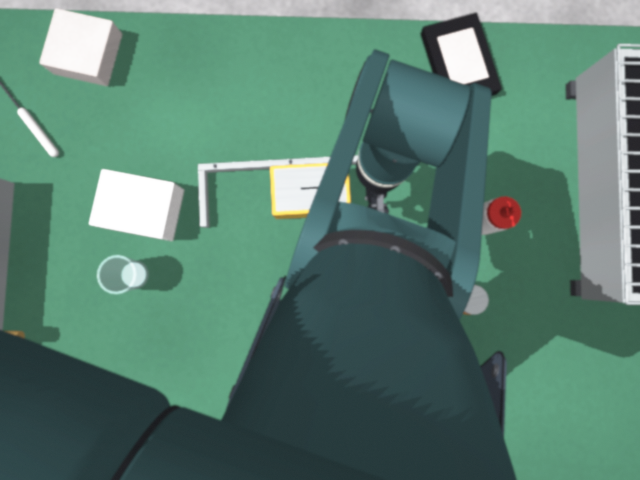

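View pics/s6.png

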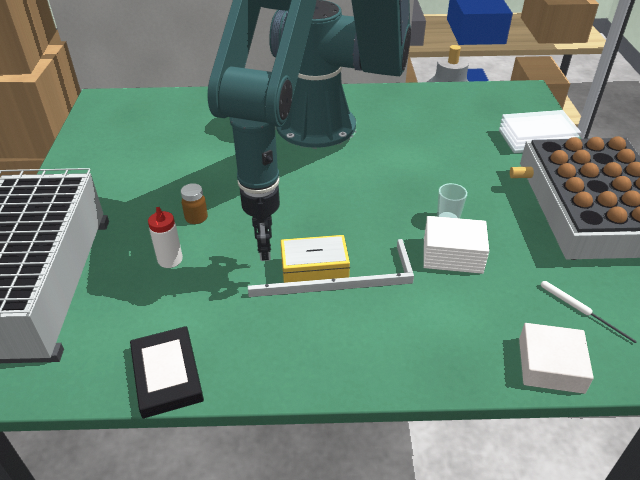

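The gripper (265,240) is clear of the tin's end, and the arm is clear of the bottle (165,240) and jar. I'll descend and push toward the leg.

{"name": "jog_arm", "arguments": {
  "moves": [
    [0.5,0,0,25,0],
    [0.5,0,0,20,0],
    [0.5,0,0,12,0],
    [0.5,0,0,0,0],
    [0.5,0,0,0,0]
  ]
}}

```text
clock: 7.88
eef_pos: [605.0, -123.8, 10.2]
eef_rot: [3.141, 0.0, 1.651]
force: [0.1, -0.9, 1.1]
width: 42.8
```

{"name": "jog_arm", "arguments": {
  "moves": [
    [0.5,7,0,0,0],
    [0.5,7,0,0,0],
    [0.5,5,0,0,0],
    [0.5,5,0,0,0],
    [0.5,5,0,0,0]
  ]
}}

```text
clock: 8.3
eef_pos: [603.0, -94.8, 10.1]
eef_rot: [3.14, 0.001, 1.651]
force: [-0.5, -3.7, 2.0]
width: 42.8
```

{"name": "jog_arm", "arguments": {
  "moves": [
    [0.5,5,0,0,0],
    [0.5,6,0,0,0],
    [0.5,6,0,0,0],
    [0.5,6,0,0,0],
    [0.5,6,0,0,0]
  ]
}}

```text
clock: 8.72
eef_pos: [599.8, -65.4, 9.3]
eef_rot: [-3.141, 0.0, 1.65]
force: [0.4, -4.6, 1.4]
width: 43.0
```

```bash
python3 -c "
from h import *
plan(-53,-154,6,94.56); print(ctrl.state()['width'])
c=cam('scene','s7.png');tinscene(c)
cv2.imwrite('pics/s7z.png',cv2.resize(c['pixels'][170:310,200:430],None,fx=3.4,fy=3.4,interpolation=cv2.INTER_CUBIC))
"
```

```text
t 8.7167 stop [ -51.5 -241. ] z 9.3 yaw 94.55 twist -0.01 shift after twist [87.  -1.5  3.3] before [87.  -1.5  3.3] F [ 0.4 -4.6  1.4] q [-0.22  0.63  1.69 -0.    0.82 -0.3 ]
43.009255670250155
rect ((599.3125610351562, 19.173667907714844), (98.72454833984375, 139.2335662841797), 4.492736339569092)
[[-94.6, -86.9], [-94.7, -226.2], [4.0, -226.3], [4.2, -87.1]]
```

View pics/s7z.png

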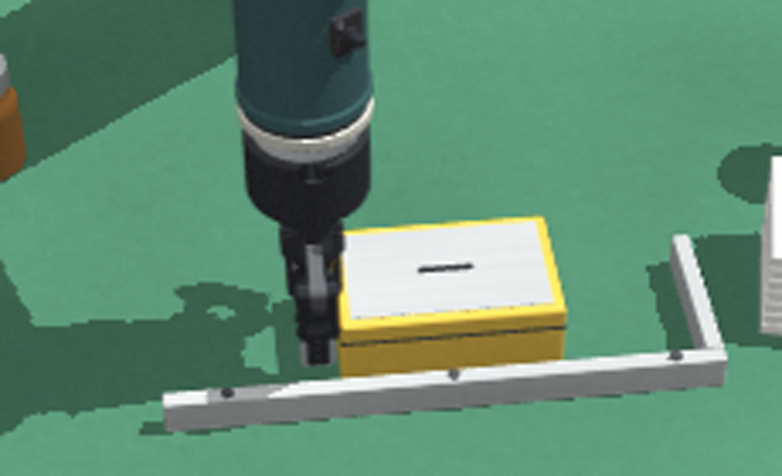

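The tin is tracking straight: its end is at Y=-226 and the yaw matches the rail. I'll keep going.

{"name": "jog_arm", "arguments": {
  "moves": [
    [0.5,6,0,0,0],
    [0.5,6,0,0,0],
    [0.5,6,0,0,0],
    [0.5,6,0,0,0],
    [0.5,6,0,0,0]
  ]
}}

```text
clock: 9.18
eef_pos: [597.2, -35.3, 9.2]
eef_rot: [-3.141, -0.0, 1.65]
force: [0.3, -1.5, -1.0]
width: 43.0
```

{"name": "jog_arm", "arguments": {
  "moves": [
    [0.5,6,0,0,0],
    [0.5,6,0,0,0],
    [0.5,6,0,0,0],
    [0.5,6,0,0,0],
    [0.5,6,0,0,0]
  ]
}}

```text
clock: 9.6
eef_pos: [595.0, -5.5, 9.2]
eef_rot: [-3.141, 0.0, 1.65]
force: [0.3, -1.8, -0.2]
width: 42.3
```

{"name": "jog_arm", "arguments": {
  "moves": [
    [0.5,5,0,0,0],
    [0.5,5,0,0,0],
    [0.5,4,0,0,0],
    [0.5,3,0,0,0],
    [0.5,0,0,0,0]
  ]
}}

```text
clock: 10.02
eef_pos: [593.7, 11.6, 9.3]
eef_rot: [-3.141, -0.0, 1.65]
force: [-0.0, -0.4, -0.4]
width: 42.6
```

```bash
python3 -c "
from h import *
plan(-53,-154,6,94.56); print(ctrl.state()['width'])
c=cam('scene','s8.png');tinscene(c)
cv2.imwrite('pics/s8z.png',cv2.resize(c['pixels'][170:310,200:430],None,fx=3.4,fy=3.4,interpolation=cv2.INTER_CUBIC))
"
```

```text
t 10.0167 stop [ -51.5 -163.7] z 9.3 yaw 94.57 twist 0.01 shift after twist [ 9.7 -1.5  3.3] before [ 9.7 -1.5  3.3] F [-0.  -0.4 -0.4] q [-0.1   0.62  1.72  0.    0.8  -0.18]
42.55669536256305
rect ((594.063720703125, 96.29316711425781), (100.15582275390625, 139.9580841064453), 4.730678081512451)
[[-94.7, -9.5], [-94.3, -149.5], [5.9, -149.2], [5.5, -9.2]]
```

View pics/s8z.png

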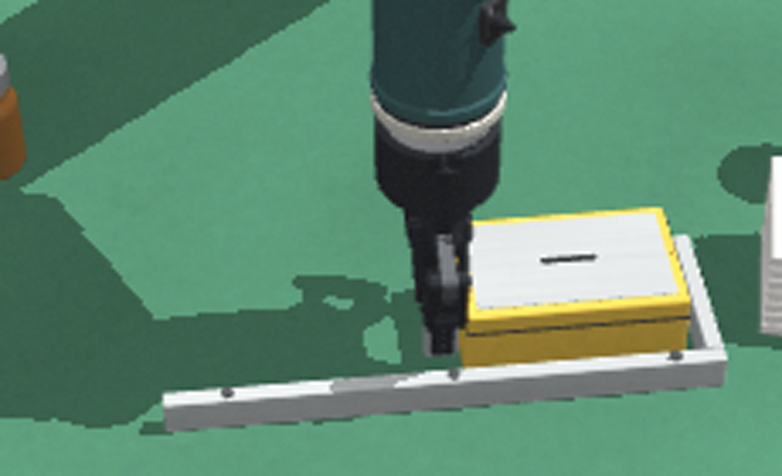

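{"name": "jog_arm", "arguments": {
  "moves": [
    [0.5,3,0,0,0],
    [0.5,2,0,0,0],
    [0.5,2,0,0,0],
    [0.5,0,0,0,0]
  ]
}}

```text
clock: 10.4
eef_pos: [593.3, 18.0, 9.4]
eef_rot: [3.141, 0.0, 1.65]
force: [0.4, -1.0, 0.3]
width: 42.5
```

{"name": "jog_arm", "arguments": {
  "moves": [
    [0.5,1,0,0,0],
    [0.5,0,0,0,0]
  ]
}}

```text
clock: 10.57
eef_pos: [593.3, 18.8, 9.4]
eef_rot: [3.141, 0.0, 1.65]
force: [0.2, -2.1, 0.1]
width: 42.7
```

{"name": "jog_arm", "arguments": {
  "moves": [
    [0.5,1,0,0,0],
    [0.5,0,0,0,0]
  ]
}}

```text
clock: 10.73
eef_pos: [593.2, 19.8, 9.3]
eef_rot: [3.141, 0.0, 1.65]
force: [1.4, -1.9, 0.2]
width: 42.8
```

{"name": "jog_arm", "arguments": {
  "moves": [
    [0.5,1,0,0,0],
    [0.5,0,0,0,0]
  ]
}}

```text
clock: 10.9
eef_pos: [593.1, 20.8, 9.4]
eef_rot: [3.141, 0.0, 1.65]
force: [-0.2, -2.1, 1.6]
width: 42.7
```

{"name": "jog_arm", "arguments": {
  "moves": [
    [0.5,1,0,0,0],
    [0.5,0,0,0,0]
  ]
}}

```text
clock: 11.07
eef_pos: [593.0, 21.9, 9.3]
eef_rot: [3.142, 0.0, 1.65]
force: [1.2, -1.6, 1.5]
width: 42.7
```

{"name": "jog_arm", "arguments": {
  "moves": [
    [0.5,1,0,0,0],
    [0.5,0,0,0,0]
  ]
}}

```text
clock: 11.23
eef_pos: [593.3, 22.0, 9.4]
eef_rot: [3.141, 0.002, 1.651]
force: [0.5, -6.8, 0.4]
width: 42.6
```

```bash
python3 -c "
from h import *
plan(-53,-154,6,94.56)
c=cam('scene','s9.png');tinscene(c)
cv2.imwrite('pics/s9z.png',cv2.resize(c['pixels'][190:310,310:430],None,fx=5,fy=5,interpolation=cv2.INTER_CUBIC))
"
```

```text
t 11.2333 stop [ -51.  -153.3] z 9.4 yaw 94.6 twist 0.04 shift after twist [-0.7 -2.   3.4] before [-0.7 -2.   3.4] F [ 0.5 -6.8  0.4] q [-0.08  0.62  1.72 -0.    0.8  -0.16]
rect ((591.7593994140625, 108.01182556152344), (98.61444854736328, 136.44232177734375), 3.6083290576934814)
[[-93.9, 1.6], [-96.2, -134.9], [2.4, -136.5], [4.7, -0.1]]
```

View pics/s9z.png

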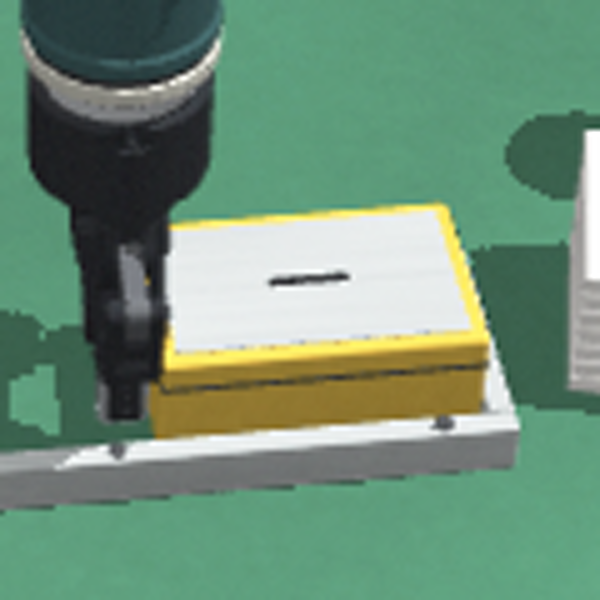

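The tin has met the leg: it stopped and the force rose to 7 N. Next I'll back off, turn, and seat the long side against the rail.

{"name": "jog_arm", "arguments": {
  "moves": [
    [0.5,-10,0,0,0],
    [0.5,-15,0,0,0],
    [0.5,0,0,-40,0],
    [0.5,0,0,-40,0],
    [0,0,0,-40,0]
  ]
}}

```text
clock: 11.7
eef_pos: [593.7, -3.2, 129.6]
eef_rot: [-3.138, -0.001, 1.649]
force: [1.4, 0.9, 0.1]
width: 53.6
```

{"name": "jog_arm", "arguments": {
  "moves": [
    [0,0,-20,0,-7],
    [0,0,-20,0,-7],
    [0,0,-20,0,-7],
    [0,0,-20,0,-7],
    [0,0,0,0,-7]
  ]
}}

```text
clock: 12.12
eef_pos: [513.5, -23.8, 128.8]
eef_rot: [-3.138, -0.004, 2.266]
force: [-0.3, 0.5, -0.2]
width: 85.7
```

{"name": "jog_arm", "arguments": {
  "moves": [
    [0,0,0,0,-7],
    [0,0,0,0,-7],
    [0,0,0,0,-7],
    [0,0,0,0,-7],
    [0,0,0,0,-7]
  ]
}}

```text
clock: 12.53
eef_pos: [518.0, -23.4, 129.2]
eef_rot: [3.141, -0.001, 2.877]
force: [-0.3, 0.4, -0.1]
width: 85.3
```

{"name": "jog_arm", "arguments": {
  "moves": [
    [0,0,0,0,-7],
    [0,0,0,0,-7],
    [0,0,0,0,-6],
    [0,0,0,0,0]
  ]
}}

```text
clock: 12.87
eef_pos: [518.0, -23.4, 129.2]
eef_rot: [3.141, -0.001, -3.059]
force: [-0.3, 0.1, 0.2]
width: 85.6
```

```bash
python3 -c "
from h import *
plan(-140,-75,60,184.56)
c=cam('scene','s10.png');tinscene(c)
cv2.imwrite('pics/s10z.png',cv2.resize(c['pixels'][190:310,310:430],None,fx=5,fy=5,interpolation=cv2.INTER_CUBIC))
"
```

```text
t 12.8667 stop [-129.7 -192.6] z 129.2 yaw -175.28 twist 0.16 shift after twist [ 10.2 117.5  69.3] before [  9.9 117.6  69.3] F [-0.3  0.1  0.2] q [-0.18  0.36  1.8   0.    0.98 -1.83]
rect ((592.8884887695312, 106.08688354492188), (99.94436645507812, 139.89590454101562), 4.0618414878845215)
[[-94.1, 0.9], [-95.4, -139.0], [4.6, -139.9], [5.8, 0.0]]
```

View pics/s10z.png

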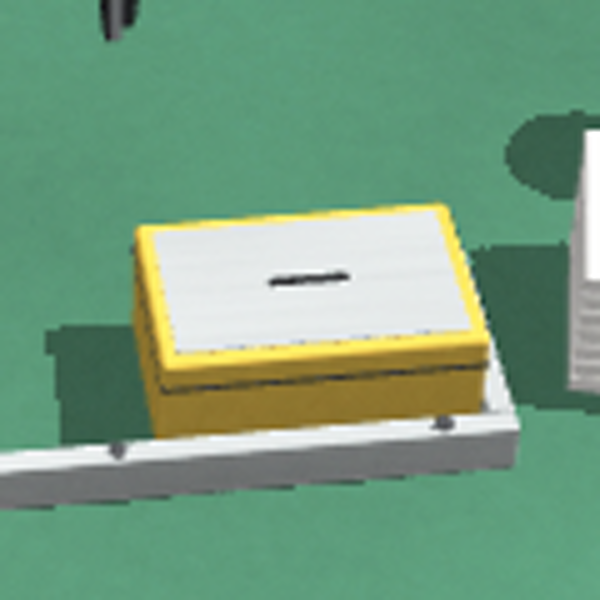

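{"name": "jog_arm", "arguments": {
  "moves": [
    [0,2,30,0,0],
    [0,2,30,0,0],
    [0,2,30,0,0],
    [0,2,30,0,0],
    [0,0,0,0,0]
  ]
}}

```text
clock: 13.33
eef_pos: [499.4, 99.9, 129.2]
eef_rot: [3.14, -0.001, -3.064]
force: [-0.7, -0.7, -0.8]
width: 85.0
```

{"name": "jog_arm", "arguments": {
  "moves": [
    [0,0,0,40,0],
    [0,0,0,40,0],
    [0,0,0,30,0],
    [0,0,0,10,0],
    [0,0,0,0,0]
  ]
}}

```text
clock: 13.75
eef_pos: [498.7, 95.6, 7.1]
eef_rot: [3.142, -0.006, -3.065]
force: [0.0, -0.3, -0.0]
width: 85.0
```

```bash
python3 -c "
from h import *
plan(-115,-72,4,184.56)
c=cam('scene','s11.png');tinscene(c)
"
```

```text
t 13.75 stop [-139.5  -72.5] z 7.1 yaw -175.59 twist -0.15 shift after twist [-24.5   0.5   3. ] before [-24.5   0.5   3. ] F [ 0.  -0.3 -0. ] q [ 0.05  0.55  1.91 -0.    0.69 -1.59]
rect ((592.5491333007812, 106.21087646484375), (98.27342224121094, 140.2251739501953), 4.729918003082275)
[[-94.4, 0.6], [-94.0, -139.6], [4.2, -139.3], [3.8, 0.9]]
```

View pics/s11.png

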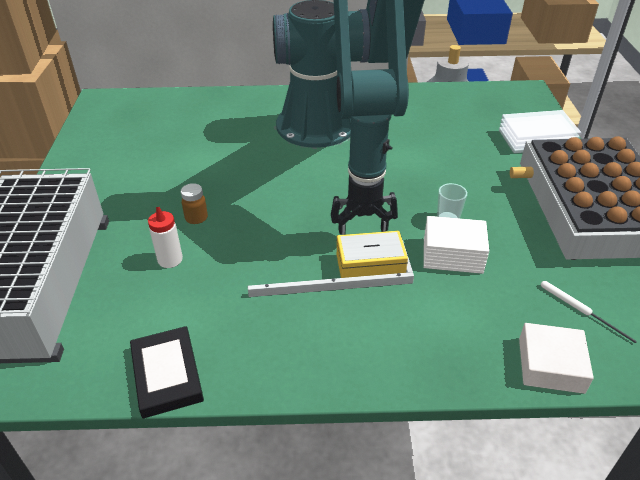

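The open gripper stands behind the tin's long side (fingers about (340,222) and (390,222)), with the bystanders unmoved.

{"name": "jog_arm", "arguments": {
  "moves": [
    [0,-8,0,3,0],
    [0,-7,0,0,0],
    [0,-6,0,0,0],
    [0,-3,0,0,0],
    [0,0,0,0,0]
  ]
}}

```text
clock: 14.22
eef_pos: [527.2, 98.3, 7.4]
eef_rot: [-3.141, 0.004, -3.062]
force: [-0.0, -0.2, 0.4]
width: 85.8
```

{"name": "jog_arm", "arguments": {
  "moves": [
    [0,-2,0,0,0],
    [0,-2,0,0,0],
    [0,0,0,0,0]
  ]
}}

```text
clock: 14.47
eef_pos: [529.0, 98.5, 6.5]
eef_rot: [-3.141, 0.0, -3.062]
force: [0.7, -0.6, -0.1]
width: 85.4
```

{"name": "jog_arm", "arguments": {
  "moves": [
    [0,-2,0,0,0],
    [0,0,0,0,0]
  ]
}}

```text
clock: 14.63
eef_pos: [530.2, 98.6, 6.2]
eef_rot: [-3.142, -0.001, -3.062]
force: [-1.4, -0.4, -0.5]
width: 85.1
```

{"name": "jog_arm", "arguments": {
  "moves": [
    [0,-1,0,0,0],
    [0,0,0,0,0]
  ]
}}

```text
clock: 14.8
eef_pos: [530.5, 98.7, 6.0]
eef_rot: [-3.142, -0.002, -3.062]
force: [-2.7, 0.1, 0.7]
width: 85.4
```

{"name": "jog_arm", "arguments": {
  "moves": [
    [0,-1,0,0,0],
    [0,0,0,0,0]
  ]
}}

```text
clock: 14.97
eef_pos: [532.4, 98.8, 6.1]
eef_rot: [-3.142, -0.001, -3.062]
force: [-1.3, -0.5, -0.5]
width: 85.5
```

{"name": "jog_arm", "arguments": {
  "moves": [
    [0,-1,0,0,0],
    [0,0,0,0,0]
  ]
}}

```text
clock: 15.13
eef_pos: [533.9, 98.9, 6.2]
eef_rot: [-3.142, 0.0, -3.062]
force: [-2.6, -0.4, -1.0]
width: 85.4
```

{"name": "jog_arm", "arguments": {
  "moves": [
    [0,-1,0,0,0],
    [0,0,0,0,0]
  ]
}}

```text
clock: 15.3
eef_pos: [534.9, 98.9, 6.3]
eef_rot: [-3.141, 0.0, -3.062]
force: [-2.6, 0.5, -1.0]
width: 85.4
```

{"name": "jog_arm", "arguments": {
  "moves": [
    [0,-1,0,0,0],
    [0,0,0,0,0]
  ]
}}

```text
clock: 15.47
eef_pos: [536.0, 99.0, 6.3]
eef_rot: [-3.142, 0.0, -3.062]
force: [-1.8, 0.7, -0.8]
width: 85.3
```

{"name": "jog_arm", "arguments": {
  "moves": [
    [0,-1,0,0,0],
    [0,0,0,0,0]
  ]
}}

```text
clock: 15.63
eef_pos: [536.4, 99.0, 6.3]
eef_rot: [-3.141, -0.001, -3.062]
force: [-3.6, -0.7, 0.8]
width: 85.6
```

{"name": "jog_arm", "arguments": {
  "moves": [
    [0,-1,0,0,0],
    [0,0,0,0,0]
  ]
}}

```text
clock: 15.8
eef_pos: [536.4, 99.1, 6.1]
eef_rot: [-3.141, -0.003, -3.062]
force: [-5.5, -1.0, 0.7]
width: 85.4
```

```bash
python3 -c "
from h import *
plan(-104,-72,4,184.56)
c=cam('scene','s12.png');tinscene(c)
cv2.imwrite('pics/s12z.png',cv2.resize(c['pixels'][190:310,310:430],None,fx=5,fy=5,interpolation=cv2.INTER_CUBIC))
"
```

```text
t 15.8 stop [-101.7  -72. ] z 6.1 yaw -175.44 twist 0.0 shift after twist [ 2.3 -0.   2.1] before [ 2.3 -0.   2.1] F [-5.5 -1.   0.7] q [ 0.06  0.58  1.83 -0.    0.73 -1.59]
rect ((598.9302978515625, 106.22251892089844), (99.0033950805664, 140.87158203125), 4.39707612991333)
[[-88.0, 0.8], [-88.4, -140.1], [10.6, -140.4], [11.0, 0.5]]
```

View pics/s12z.png

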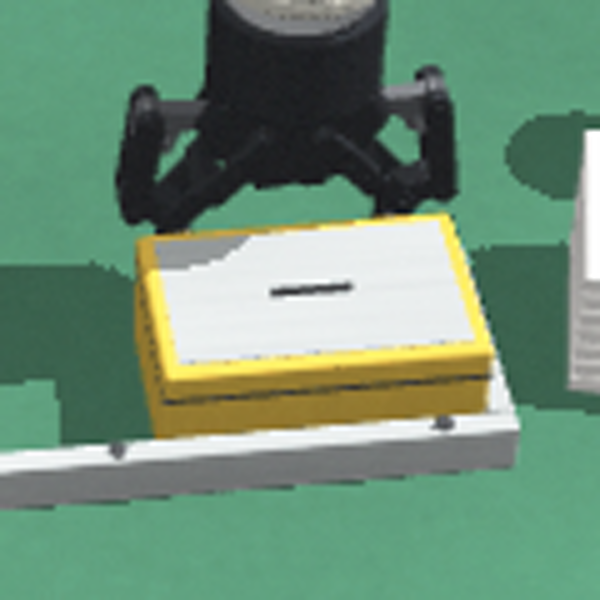

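Travel stalled at X≈-102 and the force is rising, so the rail contact is made. I'll press 1 mm more, then back off and inspect.

{"name": "jog_arm", "arguments": {
  "moves": [
    [0,-1,0,0,0],
    [0,0,0,0,0],
    [0,0,0,0,0]
  ]
}}

```text
clock: 16.1
eef_pos: [536.3, 99.1, 5.9]
eef_rot: [-3.141, -0.004, -3.062]
force: [-7.6, -1.0, 2.4]
width: 85.4
```

{"name": "jog_arm", "arguments": {
  "moves": [
    [0,5,0,0,0],
    [0,15,0,0,0],
    [0,15,0,-20,0],
    [0,0,0,-40,0],
    [0,0,0,-40,0]
  ]
}}

```text
clock: 16.52
eef_pos: [502.3, 96.4, 106.4]
eef_rot: [3.142, -0.003, -3.062]
force: [0.6, 0.7, 0.3]
width: 85.7
```

{"name": "jog_arm", "arguments": {
  "moves": [
    [0,0,-41,-20,0],
    [0,0,-41,0,0],
    [0,0,-41,0,0],
    [0,0,-41,0,0],
    [0,0,-41,0,0]
  ]
}}

```text
clock: 16.93
eef_pos: [521.3, -106.6, 125.7]
eef_rot: [-3.14, 0.004, -3.062]
force: [0.4, 0.9, -0.0]
width: 85.4
```

```bash
python3 -c "
from h import *
plan(-104,-72,4,184.56)
c=cam('scene','s13.png');tinscene(c)
t=cam('top','t13.png');P=tinpose(t);r=cv2.minAreaRect(P);print(len(P),r,w2s(r[0]));print(np.array([w2s(p) for p in cv2.boxPoints(r)]).round(1).tolist())
cv2.imwrite('pics/t13z.png',cv2.resize(t['pixels'][145:265,190:350],None,fx=5,fy=5,interpolation=cv2.INTER_CUBIC))
"
```

```text
t 16.9333 stop [-133.  -275.8] z 125.7 yaw -175.42 twist 0.02 shift after twist [-28.5 204.  121.4] before [-28.6 204.  121.4] F [ 0.4  0.9 -0. ] q [-0.33  0.38  1.78  0.    0.97 -1.98]
rect ((598.8372802734375, 106.70088195800781), (97.95770263671875, 140.26217651367188), 4.709468364715576)
[[-88.0, 0.7], [-87.6, -139.6], [10.4, -139.3], [10.0, 0.9]]
660 ((592.3060302734375, 104.71202087402344), (89.69420623779297, 138.1451416015625), 4.5057573318481445) [-45.46649196 -70.7973558 ]
[[-90.2, -1.7], [-90.4, -139.8], [-0.7, -139.9], [-0.6, -1.8]]
```

View pics/t13z.png

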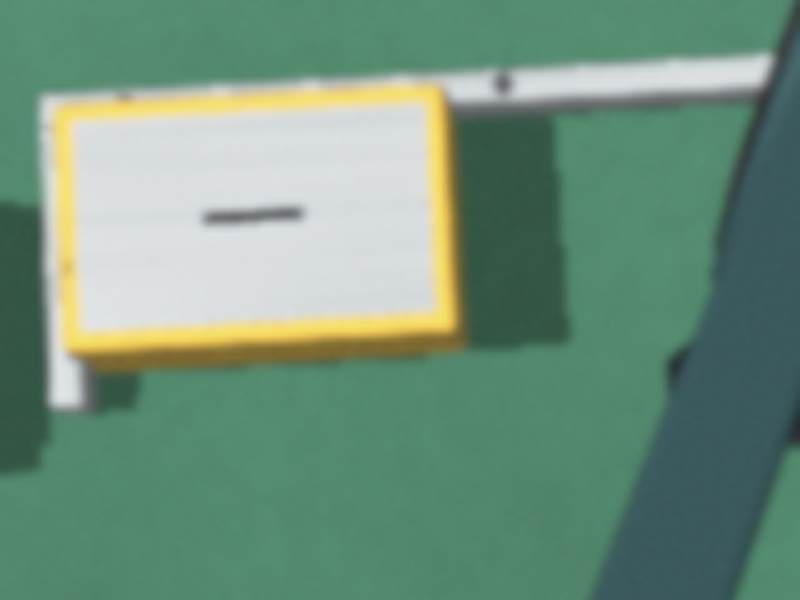

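View pics/s13.png

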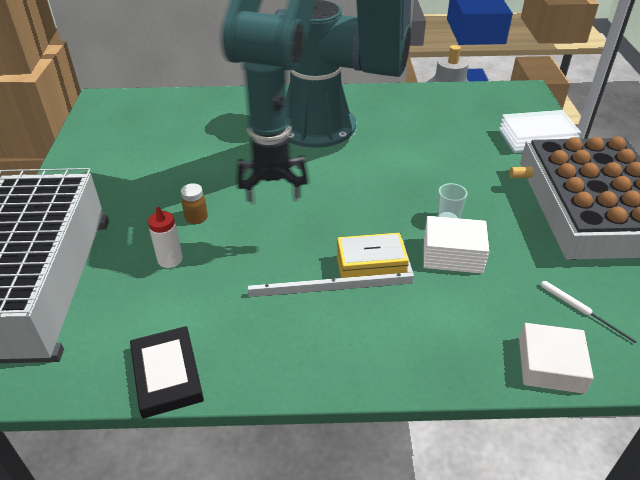

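The top view shows the tin tight in the corner: rail side at crop (60–440, 95), leg end at x≈60. Its centre measures (-45.5, -70.8) and its yaw is 4.51° against the stop's 4.56°. The bystanders look unmoved; I'll check them numerically, let the arm settle and hand in.

{"name": "jog_arm", "arguments": {
  "moves": [
    [0,0,0,0,0],
    [0,0,0,0,0],
    [0,0,0,0,0]
  ]
}}

```text
clock: 17.28
eef_pos: [519.8, -103.2, 124.6]
eef_rot: [3.141, 0.0, -3.061]
force: [0.5, -0.4, 0.3]
width: 85.2
```

```bash
python3 -c "
from h import *
a0=cv2.imread('pics/scene0.png'); c=cam('scene','s14.png')
for nm,(x,y,w,h) in dict(sauce=(145,200,45,72),trays=(420,213,72,62),glass=(434,180,36,38),jar=(176,180,36,46)).items():
    T=a0[y:y+h,x:x+w]; r=cv2.matchTemplate(c['pixels'][y-12:y+h+12,x-12:x+w+12],T,cv2.TM_CCOEFF_NORMED); _,m,_,p=cv2.minMaxLoc(r); print(nm,round(m,3),p[0]-12,p[1]-12)
s=ctrl.state();print(s['force'].round(1),abs(s['dq']).max())
from bench import job_done; print(job_done())
"
```

```text
sauce 0.834 0 0
trays 1.0 0 0
glass 0.999 0 0
jar 0.929 0 0
[ 0.5  0.5 -0.1] 0.0042456967131601795
the job is handed in; nothing more can be done
None
```

The cash tin is back in the inner corner of the stop, and I handed the job in at about 17 s of the 56 s allowed. I only pushed it:
1. Both open fingers went against its long side, which turned it parallel to the rail and brought it to about 7 mm from the rail.
2. Two half-closed fingers on its end slid it to the short leg, where it stopped with about 7 N.
3. Both open fingers on the long side pressed it against the rail, where it stopped with about 8 N.

**Last checks:**
- **Position:** in the top view the tin's centre is at (-45.5, -70.8) mm in the stop's frame, against a home of (-45, -70). Its yaw is 4.51° against the stop's 4.56°.
- **End against the leg:** the 0.8 mm difference in y is within the camera's 2 mm calibration. I did not push the end again after seating the long side.
- **Disagreement:** the scene camera put the tin about 6 mm deeper in x than the top view. It has read about that much high since the start, because part of the tin's front face is taken in with the lid, so I relied on the top view.
- **Bystanders:** the sauce bottle, trays, glass and jar all show zero shift in the scene picture. The match scores for the bottle (0.83) and jar (0.93) were lower, which I put down to the arm's changed shadow.
- **Arm:** it was standing clear, with no contact force beyond sensor noise.

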